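# Turn the sanding barrel hatch-up and load the round-topped blank

### The arm

A 7-joint arm with a two-finger parallel gripper is mounted at the origin on the work surface. World frame = base frame: x ahead of the robot, y to its left, z up, the work surface at z = 0. Lengths are in m, angles in rad, forces in N, time in s.
With the tool pointing down it reaches from about 0.425 to 0.95 m from the base axis. Payload 4.7 kg.
Tool frame: the origin (TCP) lies between the finger pads; the fingertips stand 25 mm ahead of it and the grasp point (between the pads) lies 6 mm ahead of it; z points along the fingers, y is the line along which they close (so a half turn about z gives the same grasp; the last joint's range is limited). The gripper opens to 85 mm and grips with 20 to 120 N. Pads are 22 mm wide; open, the fingers measure 114 mm over their backs; the gripper's body (76 mm by 85 mm) begins 54 mm behind the grasp point. The pads swing forward as they close: fully open they stand 13 mm farther back than shut.
Start: joints at [-1.136, 0.469, -0.049, 1.532, 0.024, 1.141, -0.082], TCP at [0.302, 0.604, 0.256] pointing down, gripper open.
Joint ranges: [-2.59, 2.59], [-0.33, 1.99], [-1.39, 1.29], [0.1, 2.45], [-1.04, 4.18], [0.21, 1.99], [-2.66, 2.66]. Speed limits (rad/s): [2.57, 2.57, 3.14, 3.14, 3.14, 3.14, 3.14].

### API

Orientations are given as a unit quaternion [x, y, z, w].
In Python, from cell import sensors, viewer, job gives the robot as it stands.
- The arm moves only by the tool play_rows, never from a script. Its argument "increments" is a list that holds one entry, the list of rows, each a list of 7 numbers: the shift along the world's x, y, z in mm, then the turn, a rotation vector about the world's x, y, z in rad, then the finger opening in mm, from 0 to 85.4. A call has 1 to 12 rows; each row is the pose to reach, as a shift and turn from the pose commanded when the call began; what a row does not reach only later rows make up. A row lasts 1/10 s, in which the tool goes at most 50 mm and 8.59 degrees, less where a joint would pass 70% of its speed; a pose out of reach is approached as far as the arm can. A call with a gripper value outside its range is refused whole. The fingers move at their own pace and stop on an object; the grip force is fixed at half the most. Time passes only in rows, so rows that repeat a pose let the fingers close. It gives the time, the measured TCP pose, the force, the opening and the grip force at its end, in the units of the state.
- sensors.get_obs(): the state, without advancing time (a new reading comes with each control period).
- viewer.capture(name): name is "scene" or "top" or "wrist"; returns the picture (384x512x3 uint8, red, green, blue); there is no depth.
- viewer.camera_params(name): a dict with "intrinsics" (3x3 intrinsics, pixels), "dist_coeffs" ([k1, k2, p1, p2, k3] as OpenCV has them; the pictures are not rectified), "position" and "attitude" of the camera in the world; the wrist camera has in their place "tool_from_camera" (4x4, takes a point from camera to tool coordinates, whose origin is the TCP and whose axes are the flange's). Camera axes: x right, y up, looking along -z (the intrinsics and any distortion apply to the point x, -y, -z); pixel columns grow to the right and rows downward; lengths in m; the calibration is good to about 2 mm. A picture is of the moment at which its call begins: read the wrist's pose just before it. camera_params takes no time and is no camera call.
- job.close_job(): hands the job in; it is judged then, once.
Trained networks look in the newest picture that a camera, given by its name, has taken for a name from the list of things; names that differ only in an ending like _2 or _b are one class to them, and where a whole thing is asked for, a point or a joint stands for the part that bears it (a point fixed in the world has none). Each returns a list of dicts, best first, with "confidence" (0 to 1); they miss things now and then, are a little off and sometimes report something else, mostly with a low value. They report only what shows in the picture. A call takes as long as a camera call. They do not tell look-alikes from the thing itself.
- viewer.search_frame(camera, target): "uv" ([column, row] in pixels, amid what is visible of it).
- viewer.cut_out(camera, target): "pixels" (384x512 bool, what is visible of it) and "uv" ([column, row] in pixels, amid what is visible of it).
The state is a dict: "t": time; "qpos": joint angles; "dq": joint speeds; "effort": joint torques, N m; "ee_pos": TCP position; "ee_rot": TCP orientation; "ft_force": force on the tool from outside, world axes, zero at the start; "ft_torque": the same for the moment, N m; "finger_gap": opening from 0.0 (shut) to 1.0 (fully open); "finger_force": force on a finger pad.
Only numpy, scipy, OpenCV 4.12 (cv2) and the standard library are available. Lean on these libraries where they do the work, as an engineer would, in place of code of your own. Each camera call takes 0.05 s, during which the arm holds its last target. There are 200 camera calls.

### The job

The wooden sanding barrel has stopped with its loading hatch facing down: turn the barrel until the hatch is at the very top, and let go of it. Then take the round-topped wooden blank out of the leaning rack and put it right inside the barrel through the hatch, leaving the hatch at the top. Leave the square-topped blank in the rack, and do not disturb the pot of sticks or the sanding block.

Things in the scene. Friction and masses are not known exactly. Their poses are not given: they have to be found in the camera images.
- tumbler: Fixed wooden cradle of the sanding tumbler: base board 240 x 270 mm (x, y), 16 mm thick, and two uprights 70 mm wide, 18 mm thick, middles at y = +-121 mm, tops 180 mm above the table. Origin: centre of the underside, on the table; z up, y along the barrel's axle. It may stand turned about the vertical.
- axle (a point): Middle of the barrel on its axle, 145 mm above the table, axes as the cradle. The barrel: a drum of staves, 200 mm outside and 180 mm inside diameter, 150 mm long inside, closed by two smooth plywood end discs 250 mm in diameter, 14 mm thick, middles at y = +-82 mm. Each disc stands 25 mm out beyond the staves: a rim to pinch between two fingers by its faces, or to stroke.
- hatch (a point): Centre of the hatch at the staves' outer surface, 100 mm from the axle; it turns with the barrel. The hatch is a plain opening, no door, where three staves are missing: about 90 mm wide around the barrel and 150 mm long, the whole way between the end discs. It starts facing down, out of sight from above.
- barrel (a joint): Angle of the barrel on its axle (rad). 0 (or any whole turn, e.g. 6.283) is hatch straight up; it grows as the top of the barrel moves towards the cradle's +x. The barrel spins without stops either way, is balanced, and has slight bearing friction (0.1 N m), so it stays where it is left. It starts between 1.9 and 4.4.
- rack: Fixed plywood rack, base 150 x 220 mm (x, y), z up; origin: centre of its underside. It holds two blanks side by side (at y = +-53 mm), leaning 35 degrees from vertical, tops to its -x. A board backs their lower 68 mm on the -x side, a lip their lower 30 mm on the +x side; above that both faces are free. Cheeks 50 mm tall stand beside each blank: pull it out along its own length.
- round_blank: The wooden blank to load: flat, half-round top, 130 mm long, 60 wide, 18 thick, about 80 g, in either place of the rack. Origin: middle of its lower end. In the rack the body's axes are the rack's (y across its width, z up): its length runs along (-sin 35deg, 0, cos 35deg), its thickness along (cos 35deg, 0, sin 35deg) in those axes; this stays so in the body's frame when it is moved.
- round_blank_mid (a point): Middle of the round-topped blank, halfway along its 130 mm length.
- round_blank_top (a point): Middle of the round-topped blank's rounded upper end.
- square_blank: The other wooden blank, same wood, length, width, thickness and lean but with a square top; it stays in the rack. Origin and axes as for the round one.
- pot: White pot full of thin wooden sticks, 104 mm in diameter, 110 mm tall, about 190 mm to the tops of the sticks; bystander. Origin: centre of its underside.
- sanding_block: Cork sanding block lying flat, 120 x 60 x 28 mm; bystander. Origin: centre of its underside.
There are look-alikes about, which are no part of the job. Leave any pink, red or turquoise look-alike of the round_blank alone.

How it is judged:
On the way:
1. the hatch is at the top (within about 10 degrees), the barrel is still and let go, the round-topped blank still in the rack (x of hatch in the frame of tumbler between -0.018 and 0.018 m and z of hatch in the frame of axle above 0.08 m and distance of round_blank from where it was at the start of the episode below 0.03 m and velocity of joint barrel between -0.1 and 0.1 rad/s and contact force between the fingers and barrel below 0.2 N), for 0.2 s.
At the end, for the whole second after the job is handed in: The round-topped blank lies released and at rest inside the barrel, its middle no more than 20 mm above the axle. The barrel is still, hatch at the top within about 17 degrees. The square-topped blank is still in its place in the rack (within 20 mm) (x of hatch in the frame of tumbler between -0.03 and 0.03 m and z of hatch in the frame of axle above 0.08 m and velocity of joint barrel between -0.1 and 0.1 rad/s and x of round_blank_mid in the frame of axle between -0.085 and 0.085 m and y of round_blank_mid in the frame of axle between -0.075 and 0.075 m and z of round_blank_mid in the frame of axle between -0.09 and 0.02 m and linear speed of round_blank below 0.03 m/s and contact force between the fingers and round_blank below 0.2 N and distance of square_blank from where it was at the start of the episode below 0.02 m); the robot touches nothing.
It fails at once if the pot of sticks pushed more than 30 mm or tipped over (distance of pot from where it was at the start of the episode above 0.03 m or angle between pot's own z axis and vertical above 0.5 rad).
It fails at once if the sanding block pushed more than 30 mm or tipped over (distance of sanding_block from where it was at the start of the episode above 0.03 m or angle between sanding_block's own z axis and vertical above 0.5 rad).
It fails at once if the square-topped blank taken from or knocked out of the rack (more than 40 mm) (distance of square_blank from where it was at the start of the episode above 0.04 m).
It also fails if it takes over 72 s, if anything falls off the work surface, if the arm or the gripper's body presses on something with over 40 N, if the wrist force passes 120 N, or if a joint passes its speed limit or range.

## Working session

There is one attempt and no reset: what is moved stays moved. The work goes in short steps, Python scripts to look and compute and a tool call to move; the robot and the scene stay as the last step left them, time stands still between calls to the robot, and variables do not carry over. Pictures are saved under pics/ and viewed, at most 12 in all, crops included, and the job is handed in when it is done.

Besides the shell and the picture viewer there is one more tool, called in YAML: its name, and indented under it one key for each argument. play_rows: Moves the arm, as the interface text tells. Its arguments: {"type":"object","properties":{"increments":{"type":"array"}},"required":["increments"]}

```bash
mkdir -p pics; cat > h.py <<'E'
import numpy as np,cv2
from scipy.spatial.transform import Rotation as R
from cell import sensors,viewer,job
def cam(n):
    p=viewer.camera_params(n);K=np.array(p['intrinsics'],float);d=np.array(p['dist_coeffs'],float)
    if 'position' in p:
        a=np.array(p['attitude'],float);Rm=a if a.shape==(3,3) else R.from_quat(a).as_matrix();t=np.array(p['position'],float)
    else:
        o=sensors.get_obs();T=np.array(p['tool_from_camera']);Rt=R.from_quat(o['ee_rot']).as_matrix()
        Rm=Rt@T[:3,:3];t=Rt@T[:3,3]+np.array(o['ee_pos'])
    return K,d,Rm,t
def ray(c,uv):
    K,d,Rm,t=c;x=cv2.undistortPoints(np.array(uv,float).reshape(-1,1,2),K,d).reshape(-1,2)
    return t,np.c_[x[:,0],-x[:,1],-np.ones(len(x))]@Rm.T
def atz(c,uv,z):
    t,r=ray(c,uv);return t+r*((z-t[2])/r[:,2])[:,None]
def proj(c,P):
    K,d,Rm,t=c;q=(np.atleast_2d(P)-t)@Rm;q=q*[1,-1,-1]
    return cv2.projectPoints(q,np.zeros(3),np.zeros(3),K,d)[0].reshape(-1,2)
def snap(n,f=None):
    im=viewer.capture(n)
    if f: cv2.imwrite('pics/'+f,im[:,:,::-1])
    return im
E
python3 - <<'E'
from h import *
a=snap('scene','s0.png');b=snap('top','t0.png')
cv2.imwrite('pics/both.png',np.hstack([a,b])[:,:,::-1][:, :])
for n in('scene','top'):
    c=cam(n);print(n,c[3],(c[2]@[0,0,-1]).round(2),c[0][0,0])
    for k in['tumbler','barrel','hatch','rack','round_blank','square_blank','pot','sanding_block']:
        try: print(k,[(np.round(x['uv']).tolist(),round(x['confidence'],2)) for x in viewer.search_frame(n,k)][:4])
        except Exception as e: print(k,e)
E
```

```text
scene [ 0.77948191 -0.52621281  1.19029509] [-0.18  0.38 -0.91] 370.23123119739665
tumbler [([296.0, 129.0], 0.63)]
barrel [([296.0, 118.0], 0.93)]
hatch [([292.0, 119.0], 0.78)]
rack [([234.0, 241.0], 0.67)]
round_blank [([273.0, 291.0], 0.79), ([119.0, 290.0], 0.7), ([228.0, 215.0], 0.68), ([228.0, 102.0], 0.65)]
square_blank []
pot [([314.0, 196.0], 0.59)]
sanding_block [([217.0, 167.0], 0.74)]
top [ 0.39315394 -0.12823139  1.27354218] [ 0.15 -0.   -0.99] 370.22903175585117
tumbler [([157.0, 191.0], 0.62), ([270.0, 203.0], 0.28)]
barrel [([149.0, 187.0], 0.79)]
hatch [([146.0, 183.0], 0.9)]
rack [([286.0, 196.0], 0.63)]
round_blank [([273.0, 200.0], 0.89), ([374.0, 276.0], 0.67), ([138.0, 274.0], 0.59), ([308.0, 139.0], 0.48)]
square_blank [([303.0, 205.0], 0.81)]
pot [([216.0, 138.0], 0.81)]
sanding_block [([222.0, 247.0], 0.74), ([154.0, 188.0], 0.59)]
```

View pics/s0.png

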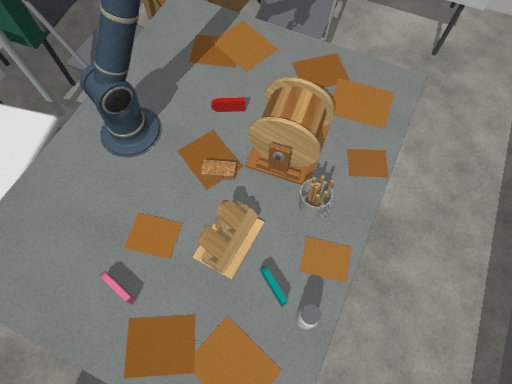

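View pics/t0.png

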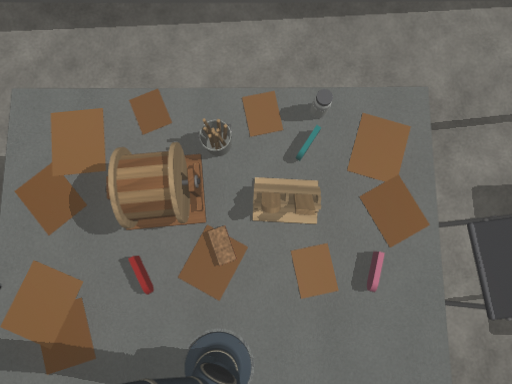

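```bash
python3 - <<'E'
import cv2,numpy as np
s=cv2.imread('pics/s0.png');t=cv2.imread('pics/t0.png')
f=lambda im,x,y,w,h,k:cv2.resize(im[y:y+h,x:x+w],None,fx=k,fy=k,interpolation=cv2.INTER_CUBIC)
A=f(t,100,135,120,100,3.333)[:300,:400];B=f(t,240,165,100,75,4)
C=f(s,235,70,120,90+30,2.5)[:300,:300];C=np.pad(C,((0,0),(0,100),(0,0)));D=f(s,185,190,100,75+15,4)[:300+60]
D=D[:300]
D=f(s,185,195,100,88,3.4)[:300,:340];D=np.pad(D,((0,300-D.shape[0]),(0,60),(0,0)))
cv2.imwrite('pics/crop.png',np.vstack([np.hstack([A,B]),np.hstack([C,D])]))
E
```

```text
(no output)
```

View pics/crop.png

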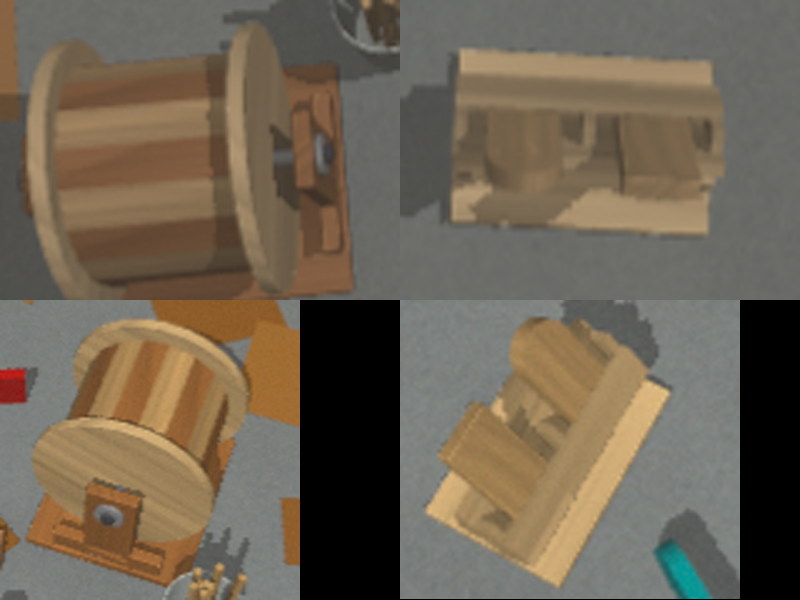

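```bash
cat > fit.py <<'E'
from h import *
from scipy.optimize import least_squares
T=cam('top');S=cam('scene')
def pose(p,L):
    c,s=np.cos(p[2]),np.sin(p[2]);return np.array(L)@np.array([[c,s,0],[-s,c,0],[0,0,1]])+[p[0],p[1],0]
rk=[(T,(.075,.11),(254.5,177.5)),(T,(.075,-.11),(318,180.5)),(T,(-.075,.11),(253,220.5)),(T,(-.075,-.11),(317,223.2)),
(S,(.075,.11),(265,220.9)),(S,(.075,-.11),(231.5,279.4)),(S,(-.075,-.11),(193,257.4))]
tb=[(T,(.12,-.135),(201.4,154.5)),(T,(-.12,-.135),(206.2,222)),(S,(-.12,-.135),(245.8,167.2)),(S,(.12,-.135),(303,184)),(S,(.12,.135),(329,125.2))]
def solve(d,z,x0):
    f=lambda p:np.concatenate([proj(c,pose(p,[[*l,z]]))[0]-u for c,l,u in d])
    r=least_squares(f,x0,loss='soft_l1');return r.x,f(r.x)
E
python3 - <<'E'
from fit import *
pr,e=solve(rk,.012,[.4,-.2,0]);print('rack',pr.round(4),e.round(1))
pt,e=solve(tb,.016,[.45,.2,0]);print('tum',pt.round(4),e.round(1))
np.save('pr.npy',pr);np.save('pt.npy',pt)
t=cv2.imread('pics/t0.png');s=cv2.imread('pics/s0.png')
th=np.linspace(0,6.283,80)
for n,c,im in(('top',T,t),('scene',S,s)):
    for y in(-.089,-.075,.075,.089):
        P=pose(pt,np.c_[.125*np.cos(th),0*th+y,.145+.125*np.sin(th)])
        for u in proj(c,P): im[tuple(np.clip(np.round(u[::-1]).astype(int),0,[383,511]))]=(255,0,0)
    a=np.radians(35);Ld=np.array([-np.sin(a),0,np.cos(a)]);Td=np.array([np.cos(a),0,np.sin(a)])
    for sg in(1,-1):
        for h in(-.009,.009):
            for w in np.linspace(-.03,.03,30):
                l=.1+np.sqrt(max(0,.03**2-w**2)) if sg>0 else .13
                P=np.array([0,.053*sg+w,.018])+Ld*l+Td*h
                u=proj(c,pose(pr,[P]))[0];im[tuple(np.round(u[::-1]).astype(int))]=(0,0,255)
        P=pose(pr,[np.array([0,.053*sg,.018])+Ld*.13]);print('top end',sg,P.round(3),proj(c,P).round(0))
f=lambda im,x,y,w,h,k:cv2.resize(im[y:y+h,x:x+w],None,fx=k,fy=k,interpolation=cv2.INTER_NEAREST)
cv2.imwrite('pics/ov.png',np.vstack([np.hstack([f(t,100,135,100,75,4),f(t,240,165,100,75,4)]),np.hstack([f(s,240,70,100,75,4),f(s,185,195,100,75,4)])]))
E
```

```text
rack [ 0.537  -0.2279 -0.0473] [-0.1 -0.6  0.  -1.  -0.5 -0.1  0.3 -0.1 -1.1  0.2  0.2 -0.3 -1.6 -0.3]
tum [0.5688 0.1873 0.0882] [-0.3 -1.  -0.   0.4 -2.  -2.4  4.5  1.5 -0.7  0.3]
top end 1 [[ 0.465 -0.171  0.124]] [[270. 219.]]
top end -1 [[ 0.46  -0.277  0.124]] [[305. 220.]]
top end 1 [[ 0.465 -0.171  0.124]] [[214. 203.]]
top end -1 [[ 0.46  -0.277  0.124]] [[196. 231.]]
```

View pics/ov.png

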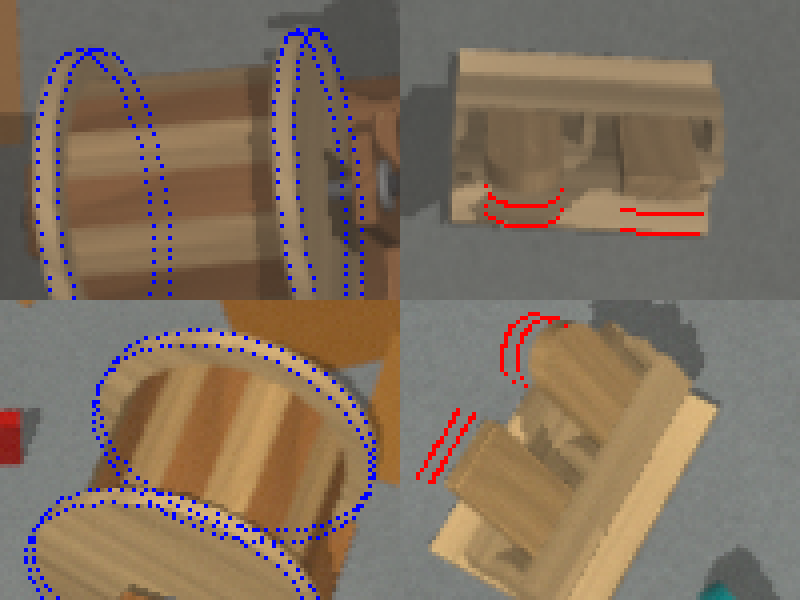

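```bash
cat > fb.py <<'E'
from fit import *
pr=np.load('pr.npy');pt=np.load('pt.npy')
a=np.radians(35);Ld=np.array([-np.sin(a),0,np.cos(a)]);Td=np.array([np.cos(a),0,np.sin(a)])
E
python3 - <<'E'
from fb import *
tu=lambda x,y:((x-400)/4+240,y/4+165); su=lambda x,y:((x-400)/4+185,(y-300)/4+195)
d=[(T,-1,-.009,.03,tu(624,194)),(T,-1,-.009,-.03,tu(700,197)),(T,-1,.009,.03,tu(622,175)),(T,-1,.009,-.03,tu(698,179)),
(S,-1,-.009,.03,su(484,421)),(S,-1,-.009,-.03,su(447,483)),(S,-1,.009,.03,su(498,425)),(S,-1,.009,-.03,su(462,489)),
(T,1,-.009,0,tu(525,193))]
f=lambda p:np.concatenate([proj(c,pose(pr,[np.array([p[0],.053*s+w+p[2],p[1]])+Ld*.13+Td*h]))[0]-u for c,s,h,w,u in d])
r=least_squares(f,[0,.018,0],loss='soft_l1');print(r.x,f(r.x).round(1))
np.save('bo.npy',r.x)
P=lambda s,l:pose(pr,[np.array([r.x[0],.053*s+r.x[2],r.x[1]])+Ld*l])[0]
print(P(1,0),P(1,.065),P(1,.13))
o=sensors.get_obs();print(o['t'],o['ee_pos'],o['ee_rot'],o['ft_force'])
print('pot',atz(T,[216,138],.15),'block',atz(T,[222,247],.028))
E
```

```text
[0.02615684 0.02827324 0.00066645] [-0.9  0.2 -0.4  0.2  0.1 -0.1  0.7 -0.3  0.2 -0.4 -1.1  1.   0.5 -0.4
 -1.1  0.7 -0.7 -0.6]
[ 0.56562854 -0.17554867  0.02827324] [ 0.5283878  -0.17378506  0.08151812] [ 0.49114707 -0.17202146  0.13476301]
0.9 [0.30193334 0.60370722 0.2563613 ] [ 2.29839119e-01  9.73228636e-01  4.57110003e-05 -8.79123715e-06] [ 0.16989674 -0.11940475  0.42628198]
pot [[ 0.71694206 -0.00284777  0.15      ]] block [[ 0.37881554 -0.01305798  0.028     ]]
```

```bash
cat > mv.py <<'E'
from fb import *
ex=np.array([np.cos(pt[2]),np.sin(pt[2]),0]);ey=np.array([-ex[1],ex[0],0]);ez=np.array([0,0,1.])
def rim(phi,r,y=.082):  # phi deg; tool radial on rim
    p=np.radians(phi);n=np.sin(p)*ex+np.cos(p)*ez
    return np.array([pt[0],pt[1],.145])+ey*y+n*r, np.c_[np.cross(ey,-n),ey,-n]
def rows(tg,o=None):
    o=o or sensors.get_obs();p0=np.array(o['ee_pos']);R0=R.from_quat(o['ee_rot'])
    for P,M in tg:
        v=(R.from_matrix(M)*R0.inv()).as_rotvec()
        print([*np.round((P-p0)*1000).astype(int).tolist(),*v.round(3).tolist()])
def st():
    o=sensors.get_obs();print('t',o['t'],np.round(o['ee_pos'],4),'F',np.round(o['ft_force'],1),'gap',o['finger_gap'],o['finger_force'],np.round(o['qpos'],2));return o
E
python3 - <<'E'
from mv import *
st()
rows([rim(10,.28),rim(40,.24),rim(40,.2)])
E
```

```text
t 0.9 [0.3019 0.6037 0.2564] F [ 0.2 -0.1  0.4] gap 1.001329585525462 0.0 [-1.14  0.47 -0.05  1.53  0.02  1.14 -0.08]
[308, -330, 164, 0.033, 0.174, 0.551]
[413, -321, 72, 0.132, 0.694, 0.529]
[388, -323, 42, 0.132, 0.694, 0.529]
```

play_rows:
  increments:
    - [[100,-110,100,0,0,0.2,85],[308,-330,164,0.033,0.174,0.551,85],[308,-330,164,0.033,0.174,0.551,85],[308,-330,164,0.033,0.174,0.551,85],[308,-330,164,0.033,0.174,0.551,85],[308,-330,164,0.033,0.174,0.551,85],[308,-330,164,0.033,0.174,0.551,85],[308,-330,164,0.033,0.174,0.551,85],[308,-330,164,0.033,0.174,0.551,85],[413,-321,72,0.132,0.694,0.529,85],[413,-321,72,0.132,0.694,0.529,85],[413,-321,72,0.132,0.694,0.529,85]]

```text
t: 2.1
ee_pos: [0.6909, 0.2834, 0.3287]
ee_rot: [-0.039, 0.969, -0.011, -0.244]
ft_force: [2.8, 1.6, -19.5]
finger_gap: 0.996
finger_force: 0.0
```

```bash
python3 - <<'E'
from mv import *
o=st();P,M=rim(40,.24);print(P,(R.from_matrix(M)*R.from_quat(o['ee_rot']).inv()).as_rotvec())
rows([rim(40,.2),rim(40,.131)])
E
```

```text
t 2.1 [0.6909 0.2834 0.3287] F [  2.8   1.6 -19.5] gap 0.9964472564823058 0.0 [-0.3   0.84 -0.24  0.81 -0.02  1.96  1.15]
[0.71520705 0.28259955 0.32885067] [-0.01568944  0.20437865  0.00763476]
[-1, -3, -31, -0.016, 0.204, 0.008]
[-45, -7, -83, -0.016, 0.204, 0.008]
```

```bash
python3 - <<'E'
from mv import *
rows([rim(28,.2),rim(28,.131)])
E
```

```text
[-36, -6, -7, 0.002, -0.004, 0.008]
[-68, -9, -68, 0.002, -0.004, 0.008]
```

play_rows:
  increments:
    - [[-36,-6,-7,0,0,0,85],[-36,-6,-7,0,0,0,85],[-36,-6,-7,0,0,0,85]]

```text
t: 2.4
ee_pos: [0.6456, 0.2836, 0.361]
ee_rot: [-0.048, 0.974, 0.001, -0.223]
ft_force: [0.5, 0.1, 1.6]
finger_gap: 0.994
finger_force: 0.0
```

```bash
python3 - <<'E'
from mv import *
st();rows([rim(28,.2),rim(28,.131)])
E
```

```text
t 2.4 [0.6456 0.2836 0.361 ] F [0.5 0.1 1.6] gap 0.9940191706345837 0.0 [-0.29  0.71 -0.27  0.97 -0.03  1.88  1.14]
[10, -6, -39, -0.027, 0.037, -0.005]
[-23, -9, -100, -0.027, 0.037, -0.005]
```

play_rows:
  increments:
    - [[10,-6,-39,-0.027,0.037,-0.005,85],[10,-6,-39,-0.027,0.037,-0.005,85],[-6,-8,-70,-0.027,0.037,-0.005,85],[-23,-9,-100,-0.027,0.037,-0.005,85],[-23,-9,-100,-0.027,0.037,-0.005,85],[-23,-9,-100,-0.027,0.037,-0.005,85]]

```text
t: 3.0
ee_pos: [0.6237, 0.2751, 0.2643]
ee_rot: [-0.043, 0.97, -0.01, -0.239]
ft_force: [0.5, 0.9, -0.4]
finger_gap: 0.995
finger_force: 0.0
```

```bash
python3 - <<'E'
from mv import *
st();rows([rim(28,.131)])
snap('wrist','w1.png')
rows([rim(p,.131) for p in (28,21,14,7,0,-7,-14,-21,-28,-35,-42,-49,-56)])
E
```

```text
t 3.0 [0.6237 0.2751 0.2643] F [ 0.5  0.9 -0.4] gap 0.9946103312326541 0.0 [-0.28  0.73 -0.27  1.16 -0.02  1.71  1.15]
[-1, -1, -4, -0.002, 0.005, 0.0]
[-2, -1, -4, -0.003, 0.007, 0.001]
[-16, -2, 2, 0.008, -0.114, 0.0]
[-31, -4, 7, 0.019, -0.236, 0.0]
[-47, -5, 10, 0.029, -0.358, 0.0]
[-63, -6, 11, 0.04, -0.48, 0.0]
[-79, -8, 10, 0.051, -0.601, -0.0]
[-95, -9, 7, 0.062, -0.723, -0.0]
[-110, -10, 2, 0.072, -0.845, -0.0]
[-124, -12, -4, 0.083, -0.966, -0.001]
[-138, -13, -13, 0.094, -1.088, -0.001]
[-150, -14, -23, 0.105, -1.21, -0.001]
[-161, -15, -34, 0.116, -1.331, -0.001]
[-171, -16, -47, 0.126, -1.453, -0.001]
```

View pics/w1.png

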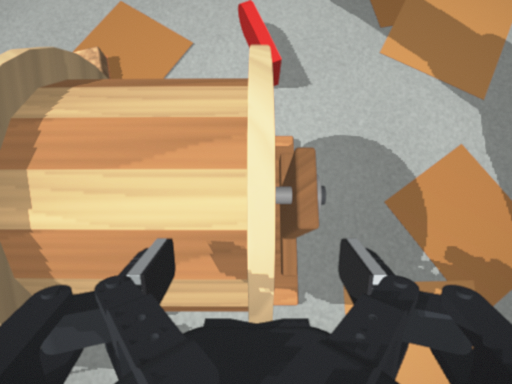

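play_rows:
  increments:
    - [[-2,-1,-4,0,0,0,0],[-2,-1,-4,0,0,0,0],[-2,-1,-4,0,0,0,0],[-2,-1,-4,0,0,0,0],[-2,-1,-4,0,0,0,0],[-2,-1,-4,0,0,0,0],[-2,-1,-4,0,0,0,0],[-2,-1,-4,0,0,0,0]]

```text
t: 3.85
ee_pos: [0.6206, 0.277, 0.2579]
ee_rot: [-0.044, 0.97, -0.008, -0.24]
ft_force: [1.0, 5.6, 0.8]
finger_gap: 0.148
finger_force: 60.5
```

```bash
python3 - <<'E'
from mv import *
st()
rows([rim(p,.131) for p in (28,21,14,7,0,-7,-14,-21,-28,-35,-42,-49,-56)])
E
```

```text
t 3.85 [0.6206 0.277  0.2579] F [1.  5.6 0.8] gap 0.14753648131206532 60.48218765292404 [-0.27  0.73 -0.27  1.18 -0.02  1.7   1.15]
[2, -3, 3, -0.006, 0.003, -0.001]
[-12, -4, 9, 0.004, -0.119, -0.002]
[-27, -5, 14, 0.015, -0.241, -0.002]
[-43, -7, 17, 0.026, -0.362, -0.002]
[-59, -8, 18, 0.037, -0.484, -0.003]
[-75, -9, 17, 0.048, -0.606, -0.003]
[-91, -11, 14, 0.059, -0.727, -0.003]
[-106, -12, 9, 0.07, -0.849, -0.004]
[-120, -13, 3, 0.081, -0.971, -0.004]
[-134, -15, -6, 0.092, -1.092, -0.004]
[-146, -16, -16, 0.103, -1.214, -0.005]
[-158, -17, -27, 0.114, -1.336, -0.005]
[-167, -18, -40, 0.125, -1.458, -0.005]
```

play_rows:
  increments:
    - [[-12,-2,8,0.01,-0.12,0,0],[-27,-3,13,0.02,-0.241,0,0],[-43,-5,16,0.03,-0.362,0,0],[-59,-6,17,0.04,-0.484,0,0],[-75,-7,16,0.052,-0.606,0,0],[-91,-9,13,0.062,-0.727,0,0],[-106,-10,8,0.073,-0.849,0,0],[-120,-11,2,0.084,-0.971,0,0],[-134,-13,-7,0.095,-1.092,0,0],[-146,-14,-17,0.106,-1.214,0,0],[-158,-15,-28,0.117,-1.336,0,0],[-158,-15,-28,0.117,-1.336,0,0]]

```text
t: 5.05
ee_pos: [0.4713, 0.2638, 0.2337]
ee_rot: [-0.041, 0.928, 0.009, 0.37]
ft_force: [31.8, 22.3, -32.1]
finger_gap: 0.151
finger_force: 61.1
```

```bash
python3 - <<'E'
from mv import *
st()
rows([rim(p,.131) for p in (-49,-56,-63,-70)])
a=snap('top');b=snap('scene')
f=lambda im,x,y,w,h,k:cv2.resize(im[y:y+h,x:x+w],None,fx=k,fy=k)
cv2.imwrite('pics/a2.png',np.hstack([f(a,90,125,130,120,3),f(b,220,60,130,120,3)])[:,:,::-1])
E
```

```text
t 5.05 [0.4713 0.2638 0.2337] F [ 31.8  22.3 -32.1] gap 0.1510938331822366 61.103947162628174 [-0.7   0.12 -0.15  2.3   1.36  0.54 -0.35]
[-8, -4, -3, 0.022, -0.094, 0.005]
[-18, -4, -15, 0.032, -0.216, 0.006]
[-26, -5, -29, 0.043, -0.338, 0.007]
[-32, -6, -44, 0.053, -0.46, 0.008]
```

View pics/a2.png

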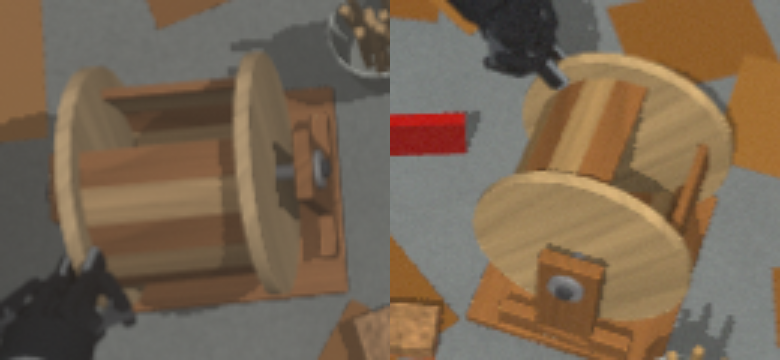

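```bash
cat >> mv.py <<'E'
def ang(c,uv,r=.1,y0=0):
    ph=np.arange(-100,100,.25);P=np.array([rim(p,r,y0)[0] for p in ph]);ce=np.array([ [np.linalg.norm(q)] for q in P])
    best=None
    for y in np.linspace(-.07,.07,57):
        Q=P+ey*y;vis=((c[3]-Q)*np.array([(np.sin(np.radians(p))*ex+np.cos(np.radians(p))*ez) for p in ph])).sum(1)>-.15
        d=np.linalg.norm(proj(c,Q)-uv,axis=1)+100*~vis;i=d.argmin()
        if best is None or d[i]<best[0]: best=(d[i],ph[i],y)
    return best
E
python3 - <<'E'
from mv import *
for u in((170,150),(90,152),(170,92),(120,95)): print('top',u,ang(T,(u[0]/3+90,u[1]/3+125)))
for u in((645,85),(608,180)): print('scn',u,ang(S,((u[0]-390)/3+220,u[1]/3+60)))
E
```

```text
top (170, 150) (np.float64(0.09455697542342752), np.float64(8.0), np.float64(-0.007500000000000007))
top (90, 152) (np.float64(0.13255957526461057), np.float64(11.0), np.float64(0.0675))
top (170, 92) (np.float64(0.08806663077711277), np.float64(52.75), np.float64(0.0))
top (120, 95) (np.float64(0.06818416032248067), np.float64(55.25), np.float64(0.04999999999999999))
scn (645, 85) (np.float64(2.4891647487087245), np.float64(9.25), np.float64(0.07))
scn (608, 180) (np.float64(0.21751664174420898), np.float64(9.5), np.float64(-0.05))
```

```bash
python3 - <<'E'
from mv import *
rows([rim(-44,.131),rim(-44,.2),rim(-20,.21),rim(4,.2),rim(4,.131)])
E
```

```text
[1, -3, 6, 0.018, -0.009, 0.003]
[-47, -7, 56, 0.018, -0.009, 0.003]
[20, -1, 110, -0.019, 0.408, -0.001]
[105, 7, 112, -0.056, 0.825, -0.005]
[100, 6, 43, -0.056, 0.825, -0.005]
```

play_rows:
  increments:
    - [[0,0,0,0,0,0,85],[0,0,0,0,0,0,85],[0,0,0,0,0,0,85],[0,0,0,0,0,0,85],[0,0,0,0,0,0,85],[0,0,0,0,0,0,85]]

```text
t: 5.75
ee_pos: [0.4722, 0.252, 0.2335]
ee_rot: [-0.034, 0.928, -0.002, 0.371]
ft_force: [0.8, -0.1, 0.4]
finger_gap: 0.999
finger_force: 0.0
```

```bash
python3 - <<'E'
from mv import *
st();rows([rim(-49,.131),rim(-49,.2),rim(-20,.21),rim(4,.2),rim(4,.131)])
E
```

```text
t 5.75 [0.4722 0.252  0.2335] F [ 0.8 -0.1  0.4] gap 0.9985360251408572 0.0 [-0.7   0.12 -0.15  2.3   1.35  0.55 -0.34]
[-9, 8, -3, 0.035, -0.094, 0.027]
[-61, 4, 43, 0.035, -0.094, 0.027]
[18, 11, 109, -0.003, 0.411, 0.02]
[103, 18, 111, -0.036, 0.829, 0.013]
[98, 18, 42, -0.036, 0.829, 0.013]
```

play_rows:
  increments:
    - [[0,6,45,0,0,0,85],[0,8,90,0,0.1,0,85],[20,11,110,0,0.3,0.02,85],[60,15,111,-0.02,0.6,0.015,85],[103,18,111,-0.036,0.829,0.013,85],[103,18,111,-0.036,0.829,0.013,85],[103,18,111,-0.036,0.829,0.013,85],[103,18,111,-0.036,0.829,0.013,85],[98,18,76,-0.036,0.829,0.013,85],[98,18,42,-0.036,0.829,0.013,85],[98,18,42,-0.036,0.829,0.013,85]]

```text
t: 6.85
ee_pos: [0.5681, 0.2686, 0.2698]
ee_rot: [-0.044, 0.998, -0.004, -0.04]
ft_force: [-0.5, 0.8, -1.1]
finger_gap: 0.994
finger_force: 0.0
```

```bash
python3 - <<'E'
from mv import *
st();rows([rim(p,.131) for p in(4,-3,-10,-17,-24,-31)])
E
```

```text
t 6.85 [0.5681 0.2686 0.2698] F [-0.5  0.8 -1.1] gap 0.9943019139595198 0.0 [-0.43  0.42 -0.1   1.58  0.01  1.22  1.14]
[3, 1, 6, 0.005, -0.011, -0.0]
[-13, 0, 6, 0.016, -0.132, 0.0]
[-29, -2, 4, 0.027, -0.254, 0.0]
[-45, -3, 1, 0.037, -0.376, 0.001]
[-60, -4, -5, 0.048, -0.497, 0.001]
[-74, -5, -12, 0.059, -0.619, 0.001]
```

play_rows:
  increments:
    - [[2,2,5,0,0,0,0],[2,2,5,0,0,0,0],[2,2,5,0,0,0,0],[2,2,5,0,0,0,0],[2,2,5,0,0,0,0],[2,2,5,0,0,0,0],[2,2,5,0,0,0,0],[-14,0,5,0.011,-0.122,0,0],[-30,0,3,0.022,-0.244,0,0],[-46,-1,0,0.032,-0.366,0,0],[-61,-2,-6,0.043,-0.487,0,0],[-61,-2,-6,0.043,-0.487,0,0]]

```text
t: 8.05
ee_pos: [0.504, 0.2668, 0.2676]
ee_rot: [-0.046, 0.977, 0.008, 0.207]
ft_force: [0.5, -2.4, 1.1]
finger_gap: 0.143
finger_force: 62.9
```

```bash
python3 - <<'E'
from mv import *
st();rows([rim(p,.131) for p in(-17,-24,-31,-38)])
a=snap('top');b=snap('scene')
f=lambda im,x,y,w,h,k:cv2.resize(im[y:y+h,x:x+w],None,fx=k,fy=k)
cv2.imwrite('pics/a3.png',np.hstack([f(a,90,125,130,120,3),f(b,220,60,130,120,3)])[:,:,::-1])
E
```

```text
t 8.05 [0.504  0.2668 0.2676] F [ 0.5 -2.4  1.1] gap 0.14327425128656712 62.87309288978577 [-0.62  0.15 -0.06  2.02  0.39  0.66  0.72]
[19, -1, 3, -0.007, 0.12, -0.005]
[4, -2, -3, 0.004, -0.002, -0.005]
[-10, -4, -10, 0.015, -0.123, -0.004]
[-23, -5, -19, 0.026, -0.245, -0.004]
```

View pics/a3.png

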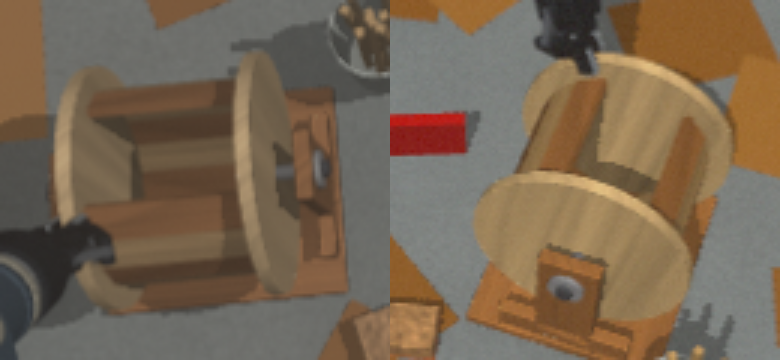

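```bash
python3 - <<'E'
from mv import *
for u in((130,206),(200,198),(130,118),(200,110)): print('top',u,ang(T,(u[0]/3+90,u[1]/3+125)))
for u in((604,85),(568,170),(686,118),(662,190)): print('scn',u,ang(S,((u[0]-390)/3+220,u[1]/3+60)))
E
```

```text
top (130, 206) (np.float64(0.4088165193876754), np.float64(-20.5), np.float64(0.0325))
top (200, 198) (np.float64(0.1931147724080327), np.float64(-19.5), np.float64(-0.03250000000000001))
top (130, 118) (np.float64(0.07048313207077514), np.float64(30.75), np.float64(0.0325))
top (200, 110) (np.float64(0.2806020588466804), np.float64(31.75), np.float64(-0.035))
scn (604, 85) (np.float64(0.20738942217124934), np.float64(-15.0), np.float64(0.0675))
scn (568, 170) (np.float64(0.23981241458208424), np.float64(-15.25), np.float64(-0.052500000000000005))
scn (686, 118) (np.float64(0.755985029414028), np.float64(41.75), np.float64(0.07))
scn (662, 190) (np.float64(0.298714147232558), np.float64(45.0), np.float64(-0.022500000000000006))
```

play_rows:
  increments:
    - [[-14,-1,-7,0.011,-0.121,0,0],[-14,-1,-7,0.011,-0.121,0,0],[-14,-1,-7,0.011,-0.121,0,0],[-14,-1,-7,0.011,-0.121,0,85],[-14,-1,-7,0.011,-0.121,0,85],[-14,-1,-7,0.011,-0.121,0,85],[-14,-1,-7,0.011,-0.121,0,85],[-14,0,-7,0.011,-0.121,0,85],[-14,4,40,0.011,-0.121,0,85],[-14,4,90,0.011,-0.121,0,85],[-50,50,120,0.011,-0.121,0,85],[-90,90,120,0.011,-0.121,0,85]]

```text
t: 9.35
ee_pos: [0.4349, 0.3441, 0.3921]
ee_rot: [-0.04, 0.962, 0.014, 0.269]
ft_force: [0.5, 1.9, 0.2]
finger_gap: 0.995
finger_force: 0.0
```

```bash
python3 - <<'E'
from mv import *
st()
a=snap('top');b=snap('scene')
f=lambda im,x,y,w,h,k:cv2.resize(im[y:y+h,x:x+w],None,fx=k,fy=k,interpolation=cv2.INTER_CUBIC)
A=f(a,110,140,80,90,5);B=f(b,245,65,80,90,5)
cv2.imwrite('pics/a4.png',np.hstack([A,B])[:,:,::-1])
E
```

```text
t 9.35 [0.4349 0.3441 0.3921] F [0.5 1.9 0.2] gap 0.9952833293635227 0.0 [-0.79  0.01 -0.16  1.91  0.52  0.91  0.45]
```

View pics/a4.png

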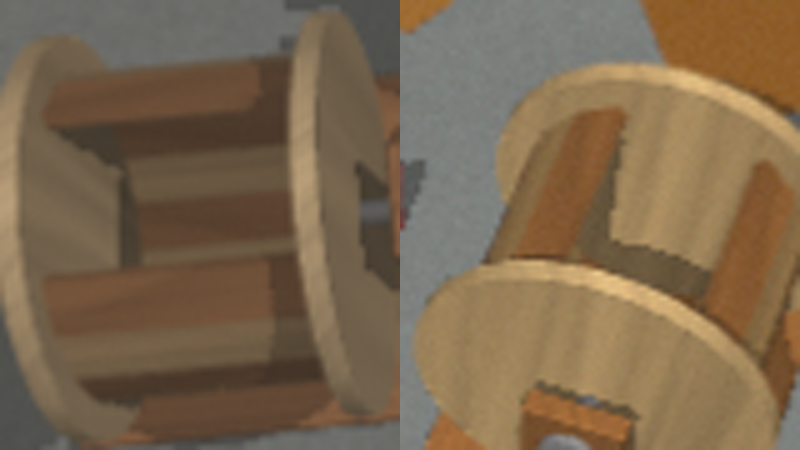

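```bash
python3 - <<'E'
from mv import *
for u in((100,275),(200,266),(100,121),(200,111)): print('top',u,ang(T,(u[0]/5+110,u[1]/5+140)))
for u in((622,115),(590,210),(760,168),(715,270)): print('scn',u,ang(S,((u[0]-400)/5+245,u[1]/5+65)))
a=cv2.imread('pics/a4.png')
for ph in(-26,26):
    P,_=rim(ph,.1,0)
    L=np.array([P+ey*y for y in np.linspace(-.07,.07,5)])
    print(ph,((proj(T,L)-[110,140])*5).round().tolist(),((proj(S,L)-[245,65])*5+[400,0]).round().tolist())
E
```

```text
top (100, 275) (np.float64(0.33538004998071025), np.float64(-22.0), np.float64(0.042499999999999996))
top (200, 266) (np.float64(0.0406686344640976), np.float64(-22.25), np.float64(-0.012500000000000004))
top (100, 121) (np.float64(0.1599815720116064), np.float64(31.75), np.float64(0.042499999999999996))
top (200, 111) (np.float64(0.0292217351103399), np.float64(32.25), np.float64(-0.015000000000000006))
scn (622, 115) (np.float64(0.04087580508312865), np.float64(-19.0), np.float64(0.0675))
scn (590, 210) (np.float64(0.030691767633490945), np.float64(-16.0), np.float64(-0.012500000000000004))
scn (760, 168) (np.float64(0.11259719996526044), np.float64(38.25), np.float64(0.07))
scn (715, 270) (np.float64(0.15837521009179664), np.float64(35.75), np.float64(-0.01750000000000001))
-26 [[304.0, 268.0], [242.0, 273.0], [179.0, 279.0], [117.0, 285.0], [55.0, 291.0]] [[535.0, 280.0], [553.0, 236.0], [571.0, 194.0], [589.0, 153.0], [606.0, 112.0]]
26 [[295.0, 116.0], [233.0, 122.0], [172.0, 128.0], [110.0, 133.0], [49.0, 139.0]] [[669.0, 320.0], [686.0, 276.0], [703.0, 233.0], [719.0, 191.0], [735.0, 149.0]]
```

```bash
python3 - <<'E'
from mv import *
rows([rim(-8,.24),rim(-8,.2),rim(-8,.131),rim(-15,.131)])
E
```

```text
[100, -85, -7, -0.043, 0.4, -0.013]
[105, -84, -46, -0.043, 0.4, -0.013]
[115, -83, -115, -0.043, 0.4, -0.013]
[99, -85, -118, -0.032, 0.278, -0.013]
```

play_rows:
  increments:
    - [[50,-45,0,0,0.15,0,85],[100,-85,-7,-0.043,0.4,-0.013,85],[100,-85,-7,-0.043,0.4,-0.013,85],[100,-85,-7,-0.043,0.4,-0.013,85],[105,-84,-46,-0.043,0.4,-0.013,85],[110,-83,-85,-0.043,0.4,-0.013,85],[115,-83,-112,-0.043,0.4,-0.013,85],[115,-83,-112,-0.043,0.4,-0.013,85]]

```text
t: 10.25
ee_pos: [0.5465, 0.2589, 0.2702]
ee_rot: [-0.039, 0.997, -0.005, 0.065]
ft_force: [0.0, 0.2, 0.2]
finger_gap: 0.998
finger_force: 0.0
```

```bash
python3 - <<'E'
from mv import *
st();rows([rim(p,.131) for p in (-8,-15)])
E
```

```text
t 10.25 [0.5465 0.2589 0.2702] F [0.  0.2 0.2] gap 0.9978175483550636 0.0 [-0.56  0.29  0.02  1.77  0.08  0.97  1.07]
[-3, 9, 5, 0.015, -0.009, 0.011]
[-19, 7, 1, 0.025, -0.131, 0.012]
```

play_rows:
  increments:
    - [[-3,9,5,0.015,-0.009,0.01,0],[-3,9,5,0.015,-0.009,0.01,0],[-3,9,5,0.015,-0.009,0.01,0],[-3,9,5,0.015,-0.009,0.01,0],[-3,9,5,0.015,-0.009,0.01,0],[-3,9,5,0.015,-0.009,0.01,0],[-3,9,5,0.015,-0.009,0.01,0],[-3,9,5,0.015,-0.009,0.01,0],[-11,8,4,0.02,-0.07,0.01,0],[-19,7,1,0.025,-0.131,0.01,0],[-19,7,1,0.025,-0.131,0.01,0],[-19,7,1,0.025,-0.131,0.01,0]]

```text
t: 11.45
ee_pos: [0.5293, 0.2688, 0.2784]
ee_rot: [-0.044, 0.99, 0.01, 0.136]
ft_force: [-3.4, 1.5, 9.4]
finger_gap: 0.141
finger_force: 61.1
```

```bash
python3 - <<'E'
from mv import *
st();rows([rim(p,.131) for p in (-8,-15)])
a=snap('top');cv2.imwrite('pics/x1.png',a[:,:,::-1])
b=snap('scene');cv2.imwrite('pics/x2.png',b[:,:,::-1])
E
```

```text
t 11.45 [0.5293 0.2688 0.2784] F [-3.4  1.5  9.4] gap 0.14065656908229066 61.10839247703552 [-0.62  0.21  0.02  1.88  0.17  0.82  0.96]
[14, -1, -4, -0.019, 0.133, -0.001]
[-2, -3, -7, -0.008, 0.011, -0.001]
```

play_rows:
  increments:
    - [[0,0,0,0,0,0,85],[0,0,0,0,0,0,85],[0,0,0,0,0,0,85],[0,0,0,0,0,0,85],[0,0,0,0,0,0,85],[0,-2,20,0,0,0,85],[0,-2,60,0,0,0,85],[0,-2,100,0,0,0,85],[-20,20,140,0,0.1,0,85],[-60,50,150,0,0.2,0,85],[-90,70,150,0,0.25,0,85],[-90,70,150,0,0.25,0,85]]

```text
t: 12.75
ee_pos: [0.4361, 0.3416, 0.4267]
ee_rot: [-0.046, 0.999, 0.015, 0.009]
ft_force: [0.7, 0.6, -0.8]
finger_gap: 0.995
finger_force: 0.0
```

```bash
python3 - <<'E'
from mv import *
st()
for n,c in(('top',T),('scene',S)):
    im=snap(n,'y_%s.png'%n)
    print(n,viewer.search_frame(n,'hatch')[:2],proj(c,[rim(p,.1,0)[0] for p in(-5,0,5)]).round(1).tolist())
    g=cv2.cvtColor(im,cv2.COLOR_RGB2GRAY).astype(np.float32)
    ph=np.arange(-45,50,2.);acc=[]
    for y in np.linspace(-.04,.05,19):
        u=proj(c,[rim(p,.1,y)[0] for p in ph]).astype(np.float32)
        acc.append(cv2.remap(im.astype(np.float32),u[:,:1],u[:,1:],1)[:,0].mean(1))
    print([(int(p),int(v)) for p,v in zip(ph,np.mean(acc,0))])
a=cv2.imread('pics/y_top.png');b=cv2.imread('pics/y_scene.png')
f=lambda im,x,y,w,h,k:cv2.resize(im[y:y+h,x:x+w],None,fx=k,fy=k,interpolation=cv2.INTER_CUBIC)
A=f(a,110,140,80,90,5);B=f(b,245,65,80,90,5)
for p in(-27,0,27):
  for c,I,o in((T,A,[110,140]),(S,B,[245,65])):
    L=((proj(c,[rim(p,.1,y)[0] for y in(-.07,.07)])-o)*5).round().astype(int)
    cv2.line(I,tuple(map(int,L[0])),tuple(map(int,L[1])),(255,0,0),1)
cv2.imwrite('pics/a5.png',np.hstack([A,B]))
E
```

```text
t 12.75 [0.4361 0.3416 0.4267] F [ 0.7  0.6 -0.8] gap 0.9945182589328592 0.0 [-0.7   0.15 -0.04  1.59 -0.    1.37  0.92]
top [{'uv': [146.3, 181.9], 'confidence': 0.61}] [[144.2, 183.1], [144.1, 180.0], [143.9, 177.0]]
[(-45, 79), (-43, 78), (-41, 77), (-39, 77), (-37, 77), (-35, 78), (-33, 79), (-31, 79), (-29, 79), (-27, 77), (-25, 80), (-23, 87), (-21, 89), (-19, 90), (-17, 89), (-15, 87), (-13, 87), (-11, 86), (-9, 78), (-7, 74), (-5, 73), (-3, 72), (-1, 71), (1, 72), (3, 72), (5, 74), (7, 79), (9, 81), (11, 80), (13, 78), (15, 74), (17, 73), (19, 73), (21, 67), (23, 60), (25, 61), (27, 70), (29, 75), (31, 77), (33, 80), (35, 81), (37, 81), (39, 80), (41, 80), (43, 80), (45, 80), (47, 81), (49, 82)]
scene [{'uv': [294.0, 119.6], 'confidence': 0.75}] [[290.0, 105.0], [292.6, 105.7], [295.3, 106.5]]
[(-45, 84), (-43, 84), (-41, 83), (-39, 83), (-37, 82), (-35, 84), (-33, 85), (-31, 87), (-29, 89), (-27, 91), (-25, 90), (-23, 86), (-21, 86), (-19, 92), (-17, 98), (-15, 105), (-13, 113), (-11, 119), (-9, 121), (-7, 121), (-5, 121), (-3, 122), (-1, 123), (1, 124), (3, 125), (5, 126), (7, 127), (9, 125), (11, 124), (13, 120), (15, 118), (17, 116), (19, 115), (21, 115), (23, 116), (25, 117), (27, 110), (29, 90), (31, 85), (33, 93), (35, 94), (37, 94), (39, 93), (41, 91), (43, 92), (45, 93), (47, 94), (49, 94)]
```

View pics/a5.png

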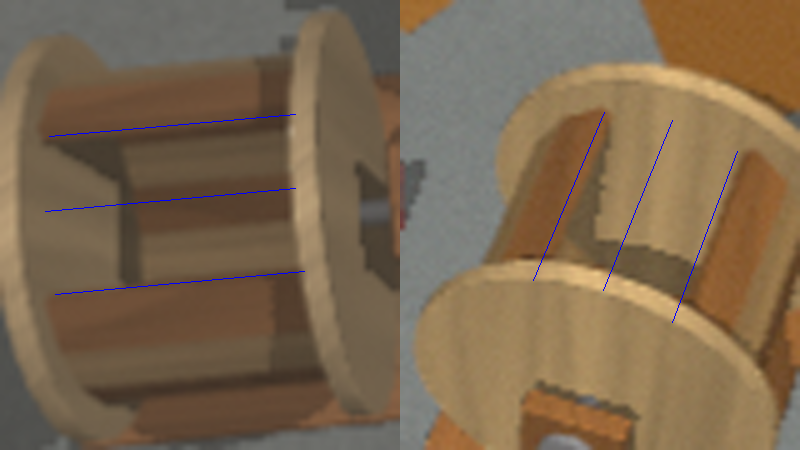

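```bash
cat >> mv.py <<'E'
bo=np.load('bo.npy')
Lw=pose([0,0,pr[2]],[Ld])[0];Tw=pose([0,0,pr[2]],[Td])[0]
def bl(l,up=0,back=0):
    P=pose(pr,[np.array([bo[0],.053+bo[2],bo[1]])+Ld*l])[0]+[0,0,up]
    return P,np.c_[np.cross(Tw,-Lw),Tw,-Lw]
E
python3 - <<'E'
from mv import *
o=st();print(np.round(R.from_quat(o['ee_rot']).as_matrix(),2))
P,M=bl(.165,.15);rows([(P,M),bl(.175),bl(.118)]);print(P,M.round(2))
E
```

```text
t 12.95 [0.4403 0.3364 0.4259] F [-0.   0.   0.1] gap 0.9975381419702642 0.0 [-0.69  0.15 -0.04  1.59 -0.    1.37  0.92]
[[-1.   -0.08  0.02]
 [-0.08  1.    0.03]
 [-0.02  0.02 -1.  ]]
[31, -507, -112, 0.491, -0.442, -1.639]
[25, -507, -254, 0.491, -0.442, -1.639]
[58, -509, -301, 0.491, -0.442, -1.639]
[ 0.47109437 -0.17107182  0.31343333] [[ 0.05  0.82  0.57]
 [ 1.   -0.04 -0.03]
 [ 0.    0.57 -0.82]]
```

play_rows:
  increments:
    - [[0,-45,0,0.04,-0.04,-0.137,85],[0,-90,0,0.08,-0.07,-0.273,85],[5,-135,0,0.12,-0.11,-0.41,85],[8,-180,0,0.16,-0.147,-0.546,85],[10,-225,0,0.2,-0.18,-0.68,85],[15,-270,0,0.245,-0.221,-0.82,85],[20,-315,0,0.287,-0.258,-0.956,85],[25,-360,-20,0.327,-0.295,-1.093,85],[28,-405,-40,0.368,-0.332,-1.229,85],[31,-450,-60,0.409,-0.368,-1.366,85],[31,-500,-90,0.45,-0.405,-1.5,85],[31,-507,-112,0.491,-0.442,-1.639,85]]

```text
t: 14.15
ee_pos: [0.4692, -0.176, 0.3143]
ee_rot: [0.694, 0.653, 0.208, 0.221]
ft_force: [0.8, 0.9, -0.1]
finger_gap: 0.995
finger_force: 0.0
```

play_rows:
  increments:
    - [[0,0,0,0,0,0,85],[0,0,0,0,0,0,85]]

```text
t: 14.35
ee_pos: [0.4704, -0.1697, 0.3146]
ee_rot: [0.689, 0.66, 0.207, 0.218]
ft_force: [0.5, -0.4, 0.5]
finger_gap: 0.995
finger_force: 0.0
```

```bash
python3 - <<'E'
from mv import *
o=st();rows([bl(.165,.15),bl(.165,.05),bl(.175),bl(.118)])
E
```

```text
t 14.35 [ 0.4704 -0.1697  0.3146] F [ 0.5 -0.4  0.5] gap 0.9954985548894468 0.0 [-0.2  -0.14  0.51  2.24 -0.21  0.45  0.45]
[1, -1, -1, 0.002, 0.0, -0.003]
[1, -1, -101, 0.002, 0.0, -0.003]
[-5, -1, -143, 0.002, 0.0, -0.003]
[28, -3, -190, 0.002, 0.0, -0.003]
```

play_rows:
  increments:
    - [[1,-1,-40,0,0,0,85],[1,-1,-80,0,0,0,85],[1,-1,-101,0,0,0,85],[1,-1,-101,0,0,0,85],[1,-1,-101,0,0,0,85]]

```text
t: 14.85
ee_pos: [0.4722, -0.1691, 0.2128]
ee_rot: [0.688, 0.661, 0.207, 0.217]
ft_force: [-0.0, 0.5, -0.9]
finger_gap: 0.993
finger_force: 0.0
```

```bash
python3 - <<'E'
from mv import *
o=st();rows([bl(.165,.05),bl(.165),bl(.118)])
W=cam('wrist');snap('wrist','w2.png')
for k in('round_blank','round_blank_top','square_blank'):
    print(k,[(x['uv'],round(x['confidence'],2)) for x in viewer.search_frame('wrist',k)][:3])
cut=viewer.cut_out('wrist','round_blank')
P=lambda l,w,h:bl(l)[0]+Tw*h+np.cross(Lw,Tw)*w
out=[P(.1,.03,.009),P(.1,-.03,.009),P(.13,0,.009),P(.13,0,-.009),P(.07,.03,.009),P(.07,-.03,.009)]
u=proj(W,out);print(u.round(0).tolist())
im=cv2.imread('pics/w2.png')
if cut: 
    m=cut[0]['pixels'];ys,xs=np.nonzero(m);print('mask',xs.min(),xs.max(),ys.min(),ys.max())
    cs,_=cv2.findContours(m.astype(np.uint8),0,2);cv2.drawContours(im,cs,-1,(0,255,0),1)
for q in u: cv2.circle(im,tuple(int(v) for v in np.round(q)),3,(0,0,255),-1)
cv2.imwrite('pics/w2o.png',im)
E
```

```text
t 14.85 [ 0.4722 -0.1691  0.2128] F [-0.   0.5 -0.9] gap 0.993212644375908 0.0 [-0.31  0.05  0.71  2.37 -1.02  0.27  1.29]
[-1, -2, 1, 0.002, -0.001, -0.007]
[-1, -2, -49, 0.002, -0.001, -0.007]
[26, -3, -88, 0.002, -0.001, -0.007]
round_blank [([319.5, 235.9], 0.87)]
round_blank_top [([315.2, 238.1], 0.94), ([223.2, 198.9], 0.62)]
square_blank [([230.0, 285.2], 0.79)]
[[231.0, 170.0], [232.0, 238.0], [228.0, 217.0], [204.0, 217.0], [234.0, 164.0], [235.0, 225.0]]
mask 206 241 155 242
```

View pics/w2o.png

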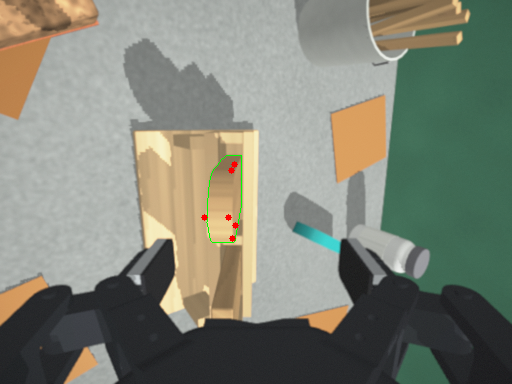

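play_rows:
  increments:
    - [[6,-2,-20,0,0,-0.004,85],[12,-2,-42,0,0,-0.007,85],[20,-2,-65,0,0,-0.007,85],[28,-2,-88,0,0,-0.007,85],[28,-2,-88,0,0,-0.007,85],[28,-2,-88,0,0,-0.007,85]]

```text
t: 15.7
ee_pos: [0.5049, -0.1852, 0.1638]
ee_rot: [0.696, 0.664, 0.196, 0.192]
ft_force: [-0.5, -0.9, 0.8]
finger_gap: 0.995
finger_force: 0.0
```

```bash
python3 - <<'E'
from mv import *
o=st();rows([bl(.118)])
W=cam('wrist');snap('wrist','w3.png')
cut=viewer.cut_out('wrist','round_blank')
for x in cut[:2]:
    ys,xs=np.nonzero(x['pixels']);print(x['confidence'],'mask',xs.min(),xs.max(),ys.min(),ys.max())
P=lambda l,w,h:bl(l)[0]+Tw*h+np.cross(Lw,Tw)*w
print(proj(W,[P(.1,.03,.009),P(.1,-.03,.009),P(.13,0,.009),P(.13,0,-.009),P(.1,.03,-.009)]).round(0).tolist())
E
```

```text
t 15.7 [ 0.5049 -0.1852  0.1638] F [-0.5 -0.9  0.8] gap 0.9950983764743452 0.0 [ 0.38  0.22 -0.02  2.28 -1.04  0.21  1.3 ]
[-7, 13, -39, -0.021, -0.054, -0.006]
0.74 mask 189 246 150 264
0.69 mask 310 339 231 255
[[227.0, 164.0], [230.0, 256.0], [220.0, 230.0], [186.0, 229.0], [198.0, 164.0]]
```

```bash
cat >> mv.py <<'E'
yw=np.cross(Lw,Tw);yw=yw/np.linalg.norm(yw);yw*=np.sign(yw[1]);xw=np.array([yw[1],-yw[0],0])
def ed(l,tilt,up=0,sg=1):
    t=np.radians(tilt);z=np.sin(t)*xw-np.cos(t)*ez
    return bl(l)[0]-z*.006+[0,0,up],np.c_[np.cross(sg*yw,z),sg*yw,z]
E
python3 - <<'E'
from mv import *
rows([ed(.097,0,.2),ed(.097,20,.2),ed(.097,20,.1),ed(.097,20)])
E
```

```text
[6, 11, 149, -0.431, 0.441, 1.524]
[4, 11, 149, -0.695, 0.181, 1.41]
[4, 11, 49, -0.695, 0.181, 1.41]
[4, 11, -51, -0.695, 0.181, 1.41]
```

play_rows:
  increments:
    - [[-6,0,40,0,0,0,85],[-10,0,80,0,0,0,85],[-10,0,120,0,0,0,85],[-10,0,150,0,0,0,85],[-10,5,150,0,0,0,85],[-10,5,150,0,0,0,85]]

```text
t: 16.4
ee_pos: [0.4943, -0.1769, 0.3147]
ee_rot: [0.694, 0.665, 0.198, 0.192]
ft_force: [0.0, 1.3, -0.4]
finger_gap: 0.992
finger_force: 0.0
```

```bash
python3 - <<'E'
from mv import *
st();rows([ed(.097,0,.2),ed(.097,20,.2),ed(.097,20,.1),ed(.097,20)])
E
```

```text
t 16.4 [ 0.4943 -0.1769  0.3147] F [ 0.   1.3 -0.4] gap 0.9921905920862865 0.0 [ 0.08 -0.04  0.28  2.15 -0.34  0.53  0.57]
[16, 4, -1, -0.434, 0.441, 1.521]
[14, 4, -1, -0.697, 0.18, 1.407]
[14, 4, -101, -0.697, 0.18, 1.407]
[14, 4, -201, -0.697, 0.18, 1.407]
```

play_rows:
  increments:
    - [[16,4,0,-0.04,0.04,0.14,85],[16,4,0,-0.434,0.441,1.521,85],[16,4,0,-0.434,0.441,1.521,85],[16,4,0,-0.434,0.441,1.521,85],[16,4,0,-0.434,0.441,1.521,85],[16,4,0,-0.434,0.441,1.521,85],[16,4,0,-0.434,0.441,1.521,85],[16,4,0,-0.434,0.441,1.521,85],[16,4,0,-0.434,0.441,1.521,85],[16,4,0,-0.434,0.441,1.521,85],[16,4,0,-0.434,0.441,1.521,85],[16,4,0,-0.434,0.441,1.521,85]]

```text
t: 17.6
ee_pos: [0.5108, -0.1727, 0.3118]
ee_rot: [0.023, 1.0, -0.001, -0.001]
ft_force: [-0.5, 0.3, 0.4]
finger_gap: 0.996
finger_force: 0.0
```

```bash
python3 - <<'E'
from mv import *
st();rows([ed(.097,0,.2),ed(.097,20,.1),ed(.097,20,.03),ed(.097,20)])
E
```

```text
t 17.6 [ 0.5108 -0.1727  0.3118] F [-0.5  0.3  0.4] gap 0.9958239266065835 0.0 [ 0.06  0.2   0.22  1.79 -0.05  1.15  1.82]
[-1, 0, 2, 0.001, -0.001, -0.001]
[-3, 0, -98, -0.015, -0.35, -0.001]
[-3, 0, -168, -0.015, -0.35, -0.001]
[-3, 0, -198, -0.015, -0.35, -0.001]
```

play_rows:
  increments:
    - [[-3,0,-40,-0.01,-0.12,0,85],[-3,0,-75,-0.015,-0.24,0,85],[-3,0,-98,-0.015,-0.35,0,85],[-3,0,-98,-0.015,-0.35,0,85],[-3,0,-98,-0.015,-0.35,0,85]]

```text
t: 18.1
ee_pos: [0.5074, -0.1753, 0.216]
ee_rot: [0.026, 0.984, -0.004, 0.175]
ft_force: [0.8, -0.6, 1.1]
finger_gap: 0.992
finger_force: 0.0
```

```bash
python3 - <<'E'
from mv import *
st();rows([ed(.097,20,.1),ed(.097,20)])
W=cam('wrist');snap('wrist','w4.png')
P=lambda l,w,h:bl(l)[0]+Tw*h+yw*w
m0=np.zeros((384,512),np.uint8)
pts=[P(.1+.03*np.sin(t),.03*np.cos(t),h) for t in np.linspace(0,np.pi,12) for h in(-.009,.009)]+[P(.03,w,h) for w in(-.03,.03) for h in(-.009,.009)]
u=proj(W,pts);print('model bbox',u.min(0).round(),u.max(0).round())
for x in viewer.cut_out('wrist','round_blank')[:3]:
    ys,xs=np.nonzero(x['pixels']);print(x['uv'],x['confidence'],'mask',xs.min(),xs.max(),ys.min(),ys.max())
    for r in range(ys.min(),ys.max(),8): q=xs[ys==r];print(r,q.min(),q.max(),end='; ')
print()
print('edges l=.1/.06 +-',proj(W,[P(l,w,.009) for l in(.1,.06) for w in(-.03,.03)]).round().tolist())
E
```

```text
t 18.1 [ 0.5074 -0.1753  0.216 ] F [ 0.8 -0.6  1.1] gap 0.9919781524477381 0.0 [ 0.14  0.16  0.17  2.13 -0.23  0.53  2.01]
[1, 2, -3, -0.001, 0.002, 0.005]
[1, 2, -103, -0.001, 0.002, 0.005]
model bbox [220. 142.] [297. 177.]
[259.9, 162.2] 0.84 mask 222 300 145 180
145 246 273; 153 222 300; 161 222 300; 169 222 300; 177 226 294; [186.1, 262.5] 0.72 mask 160 201 235 308
235 189 191; 243 183 201; 251 178 199; 259 175 196; 267 175 192; 275 174 188; 283 171 182; 291 167 176; 299 162 171; 307 162 165; 
edges l=.1/.06 +- [[221.0, 172.0], [297.0, 171.0], [226.0, 175.0], [291.0, 175.0]]
```

play_rows:
  increments:
    - [[1,2,-40,0,0,0,85],[1,2,-75,0,0,0,85],[1,2,-103,0,0,0,85],[1,2,-103,0,0,0,85],[1,2,-103,0,0,0,85]]

```text
t: 18.7
ee_pos: [0.5107, -0.1734, 0.1141]
ee_rot: [0.025, 0.984, -0.005, 0.176]
ft_force: [0.5, -0.1, 0.1]
finger_gap: 0.998
finger_force: 0.0
```

```bash
python3 - <<'E'
from mv import *
st();rows([ed(.097,20)])
E
```

```text
t 18.7 [ 0.5107 -0.1734  0.1141] F [ 0.5 -0.1  0.1] gap 0.9976316361895231 0.0 [ 0.24  0.33  0.07  2.21 -0.4   0.28  2.18]
[-3, 1, -1, 0.0, 0.006, 0.003]
```

play_rows:
  increments:
    - [[-3,1,0,0,0,0,0],[-3,1,0,0,0,0,0],[-3,1,0,0,0,0,0],[-3,1,0,0,0,0,0],[-3,1,0,0,0,0,0],[-3,1,0,0,0,0,0]]

```text
t: 19.3
ee_pos: [0.5065, -0.1721, 0.115]
ee_rot: [0.025, 0.984, -0.005, 0.177]
ft_force: [-2.5, 0.2, 6.8]
finger_gap: 0.688
finger_force: 63.8
```

play_rows:
  increments:
    - [[-9,0,12,0,0,0,0],[-17,1,25,0,0,0,0],[-26,1,37,0,0,0,0],[-34,2,49,0,0,0,0],[-43,2,61,0,0,0,0],[-52,3,74,0,0,0,0],[-57,3,84,0,0,0,0],[-57,3,84,0,0,0,0]]

```text
t: 20.1
ee_pos: [0.4491, -0.1693, 0.1989]
ee_rot: [0.025, 0.984, -0.005, 0.177]
ft_force: [1.1, -0.8, -1.0]
finger_gap: 0.692
finger_force: 64.9
```

```bash
python3 - <<'E'
from mv import *
st()
for n in('top','scene'):
    snap(n,'g_%s.png'%n)
    for k in('round_blank','square_blank'):print(n,k,[(x['uv'],round(x['confidence'],2)) for x in viewer.search_frame(n,k)][:4])
c=bl(.13-.0);print(proj(T,[c[0]+Lw*.08,c[0]]),proj(S,[c[0]+Lw*.08]))
E
```

```text
t 20.1 [ 0.4491 -0.1693  0.1989] F [ 1.1 -0.8 -1. ] gap 0.6916701737486605 64.85378980636597 [ 0.17  0.09  0.17  2.26 -0.26  0.46  2.07]
top round_blank [([374.7, 274.1], 0.79), ([138.8, 273.7], 0.65), ([306.4, 143.3], 0.61), ([271.6, 211.1], 0.58)]
top square_blank [([304.6, 204.2], 0.96)]
scene round_blank [([227.9, 105.2], 0.79), ([119.2, 288.3], 0.77), ([212.9, 196.7], 0.62), ([272.1, 285.7], 0.54)]
scene square_blank [([211.8, 242.5], 0.85)]
[[270.99091211 224.03977232]
 [270.70932662 210.14139538]] [[205.50048617 189.47722309]]
```

```bash
python3 - <<'E'
from mv import *
def ins(z): P,M=rim(0,z-.145,0);return P-ex*.004,M
rows([ins(.42),ins(.30),ins(.19)]);print(ins(.42))
E
```

```text
[116, 356, 224, -0.007, 0.352, 0.137]
[116, 356, 104, -0.007, 0.352, 0.137]
[116, 356, -6, -0.007, 0.352, 0.137]
(array([0.56477717, 0.18697563, 0.42      ]), array([[-0.99611206, -0.08809516, -0.        ],
       [-0.08809516,  0.99611206, -0.        ],
       [ 0.        ,  0.        , -1.        ]]))
```

play_rows:
  increments:
    - [[0,0,40,0,0,0,0],[0,0,80,0,0,0,0],[5,0,120,0,0,0,0],[10,10,165,0,0.06,0,0],[20,40,200,0,0.12,0.03,0],[35,80,224,0,0.18,0.05,0],[50,125,224,0,0.24,0.07,0],[65,170,224,0,0.3,0.09,0],[80,215,224,0,0.352,0.11,0],[95,260,224,0,0.352,0.137,0],[107,305,224,-0.007,0.352,0.137,0],[116,345,224,-0.007,0.352,0.137,0]]

```text
t: 21.6
ee_pos: [0.5652, 0.1789, 0.4194]
ee_rot: [-0.045, 0.999, 0.0, -0.0]
ft_force: [-0.4, -0.2, 0.3]
finger_gap: 0.689
finger_force: 65.0
```

play_rows:
  increments:
    - [[0,11,0,0,0,0,0],[0,11,0,0,0,0,0],[0,11,0,0,0,0,0],[0,11,0,0,0,0,0]]

```text
t: 22.0
ee_pos: [0.5649, 0.1847, 0.4208]
ee_rot: [-0.043, 0.999, -0.001, 0.001]
ft_force: [0.6, 0.3, 0.5]
finger_gap: 0.691
finger_force: 65.0
```

```bash
python3 - <<'E'
from mv import *
o=st()
def ins(z): P,M=rim(0,z-.145,0);return P-ex*.004,M
rows([ins(.42),ins(.30),ins(.19)])
M=R.from_quat(o['ee_rot']).as_matrix();p=np.array(o['ee_pos'])
W=cam('wrist');snap('wrist','w5.png')
print('wrist',[(x['uv'],round(x['confidence'],2)) for k in('round_blank','hatch') for x in viewer.search_frame('wrist',k)[:3]])
for lean in(0,10,15,20,25):
    a=np.radians(lean);d=np.array([-np.sin(a),0,np.cos(a)]);d=ex*d[0]+ez*d[2];g=p+M[:,2]*.006
    print(lean,[(n,proj(c,[g-d*.097,g-d*.032,g+d*.033]).round().tolist()) for n,c in(('S',S),('T',T))])
for n in('scene','top'):
    snap(n,'i_%s.png'%n)
    for x in viewer.cut_out(n,'round_blank')[:5]:
        ys,xs=np.nonzero(x['pixels']);print(n,np.round(x['uv']),round(x['confidence'],2),xs.min(),xs.max(),ys.min(),ys.max())
E
```

```text
t 22.0 [0.5649 0.1847 0.4208] F [0.6 0.3 0.5] gap 0.6914372813174711 65.00151515007019 [-0.27  0.25 -0.15  1.48  0.04  1.41  1.23]
[0, 2, -1, 0.001, 0.001, 0.003]
[0, 2, -121, 0.001, 0.001, 0.003]
[0, 2, -231, 0.001, 0.001, 0.003]
wrist [([317.1, 15.0], 0.97), ([13.1, 208.7], 0.91), ([255.4, 270.9], 0.88), ([260.7, 157.4], 0.88), ([261.7, 159.9], 0.65), ([257.3, 271.4], 0.47)]
0 [('S', [[293.0, 90.0], [295.0, 75.0], [298.0, 57.0]]), ('T', [[137.0, 177.0], [128.0, 172.0], [118.0, 167.0]])]
10 [('S', [[299.0, 92.0], [297.0, 75.0], [296.0, 57.0]]), ('T', [[136.0, 170.0], [128.0, 170.0], [118.0, 169.0]])]
15 [('S', [[302.0, 92.0], [298.0, 75.0], [295.0, 57.0]]), ('T', [[136.0, 167.0], [128.0, 169.0], [119.0, 171.0]])]
20 [('S', [[304.0, 92.0], [299.0, 75.0], [294.0, 57.0]]), ('T', [[135.0, 164.0], [128.0, 168.0], [119.0, 172.0]])]
25 [('S', [[307.0, 92.0], [300.0, 75.0], [293.0, 57.0]]), ('T', [[135.0, 161.0], [127.0, 166.0], [119.0, 173.0]])]
scene [229. 104.] 0.88 211 243 98 112
scene [300.  84.] 0.82 293 307 57 98
scene [273. 285.] 0.82 260 286 266 305
scene [118. 289.] 0.7 101 135 272 303
top [376. 274.] 0.85 367 383 252 291
top [141. 274.] 0.85 129 153 255 293
top [306. 141.] 0.5 297 319 126 158
```

play_rows:
  increments:
    - [[0,2,-40,0,0,0,0],[0,2,-80,0,0,0,0],[0,2,-110,0,0,0,0],[0,2,-135,0,0,0,0],[0,2,-155,0,0,0,0],[0,2,-155,0,0,0,0]]

```text
t: 22.95
ee_pos: [0.563, 0.1883, 0.2627]
ee_rot: [-0.044, 0.999, -0.001, -0.003]
ft_force: [0.6, -0.1, -0.9]
finger_gap: 0.69
finger_force: 65.0
```

play_rows:
  increments:
    - [[0,0,-20,0,0,0,0],[0,0,-40,0,0,0,0],[0,0,-60,0,0,0,0],[0,0,-72,0,0,0,0],[0,0,-72,0,0,0,0]]

```text
t: 23.45
ee_pos: [0.5642, 0.1889, 0.1931]
ee_rot: [-0.044, 0.999, -0.0, -0.0]
ft_force: [-0.2, 0.6, 0.6]
finger_gap: 0.692
finger_force: 65.0
```

No contact. Release and retract.

play_rows:
  increments:
    - [[0,0,0,0,0,0,85],[0,0,0,0,0,0,85],[0,0,0,0,0,0,85],[0,0,0,0,0,0,85],[0,0,0,0,0,0,85],[0,0,40,0,0,0,85],[0,0,80,0,0,0,85],[0,0,130,0,0,0,85],[0,0,180,0,0,0,85],[0,0,230,0,0,0,85],[-40,40,240,0,0,0,85],[-80,80,240,0,0,0,85]]

```text
t: 24.65
ee_pos: [0.4951, 0.259, 0.4363]
ee_rot: [-0.042, 0.999, 0.001, 0.003]
ft_force: [-0.2, 1.6, 0.6]
finger_gap: 0.993
finger_force: 0.0
```

play_rows:
  increments:
    - [[-40,40,0,0,0,0,85],[-80,90,0,0,0,0,85],[-80,140,0,0,0,0,85],[-80,180,0,0,0,0,85],[-80,180,0,0,0,0,85]]

```text
t: 25.15
ee_pos: [0.411, 0.4448, 0.4325]
ee_rot: [-0.049, 0.999, 0.001, -0.001]
ft_force: [0.2, -0.9, 0.1]
finger_gap: 0.995
finger_force: 0.0
```

```bash
python3 - <<'E'
from mv import *
st()
for n,c in(('top',T),('scene',S)):
    im=snap(n,'z_%s.png'%n)
    for k in('round_blank','hatch','square_blank','pot','sanding_block'):
        print(n,k,[(np.round(x['uv']).tolist(),round(x['confidence'],2)) for x in viewer.search_frame(n,k)][:5])
a=cv2.imread('pics/z_top.png');b=cv2.imread('pics/z_scene.png')
f=lambda im,x,y,w,h,k:cv2.resize(im[y:y+h,x:x+w],None,fx=k,fy=k,interpolation=cv2.INTER_CUBIC)
cv2.imwrite('pics/fin.png',np.hstack([f(a,110,140,80,90,5),f(b,245,65,80,90,5)]))
E
```

```text
t 25.15 [0.411  0.4448 0.4325] F [ 0.2 -0.9  0.1] gap 0.9953224532056952 0.0 [-0.64  0.28 -0.34  1.43  0.09  1.45  0.69]
top round_blank [([141.0, 274.0], 0.89), ([306.0, 140.0], 0.7), ([375.0, 273.0], 0.69), ([160.0, 185.0], 0.58)]
top hatch [([144.0, 183.0], 0.6)]
top square_blank [([306.0, 203.0], 0.9)]
top pot [([282.0, 199.0], 0.66), ([216.0, 139.0], 0.6), ([157.0, 181.0], 0.58)]
top sanding_block [([221.0, 244.0], 0.83)]
scene round_blank [([275.0, 286.0], 0.81), ([230.0, 106.0], 0.8), ([119.0, 288.0], 0.6), ([235.0, 236.0], 0.59)]
scene hatch [([296.0, 119.0], 0.79)]
scene square_blank [([209.0, 241.0], 0.91)]
scene pot [([316.0, 195.0], 0.6)]
scene sanding_block [([219.0, 170.0], 0.96)]
```

View pics/fin.png

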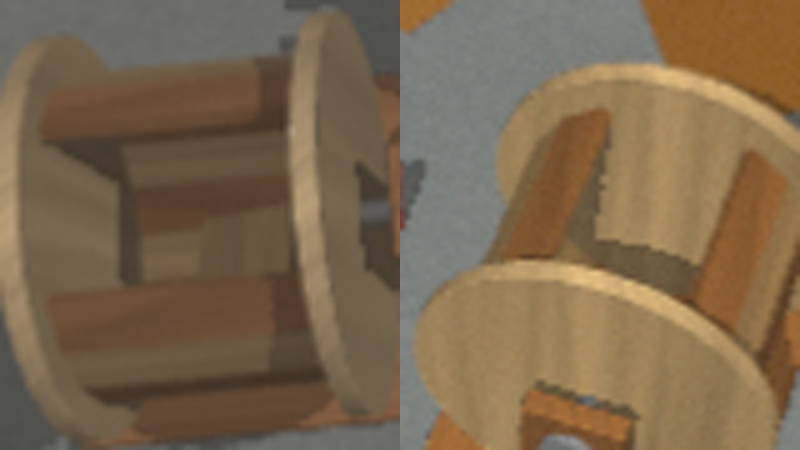

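The view shows the blank inside the barrel, its rounded end at about (245,235) in the left crop. The hatch has not moved, the square blank is in its slot, and the pot and sanding block are where they were.

```bash
python3 -c "
from cell import job
print(job.close_job())"
```

```text
the job is handed in; nothing more can be done
None
```

The barrel's hatch is at the top (within about 3 degrees by the cameras), the round-topped blank lies released inside the barrel, the square-topped blank, pot and sanding block look undisturbed, and the job was handed in at about 25 s, with no verdict shown.

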